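# Load a culture tube into the tube labeller

### The arm

A 6-joint arm with a two-finger parallel gripper is mounted at the origin on a cart in front of the work surface, level with it; the furniture and walls round the work are solid. World frame = base frame: x ahead of the robot, y to its left, z up, the work surface at z = 0. Lengths are in m, angles in rad, forces in N, time in s.
With the tool pointing down it reaches from about 0.35 to 0.775 m from the base axis. Payload 5.5 kg.
Tool frame: the origin (TCP) lies midway between the tips of the shut fingers; the grasp point (between the pads) lies 19 mm behind it; z points along the fingers, x is the direction in which the jaws open and shut, and the axes are right-handed (so a half turn about z gives the same grasp; the last joint's range is limited). The gripper opens to 85 mm and grips with 20 to 120 N. Pads are 22 mm wide; open, the fingers measure 114 mm over their backs; the gripper's body (76 mm by 85 mm) begins 54 mm behind the grasp point. The pads swing forward as they close: fully open they stand 13 mm farther back than shut.
Start: joints at [1.147, 0.313, 0.046, 1.304, 0, 1.431], TCP at [0.161, 0.552, 0.231] pointing down, gripper open.
Joint ranges: [-2.76, 2.76], [-0.86, 1.69], [-1.03, 1.26], [-2.2, 2.34], [-1.47, 1.5], [-3.14, 3.14]. Speed limits (rad/s): [2.57, 2.57, 3.14, 3.14, 3.14, 3.14].

### API

Orientations are given as a rotation vector (axis times angle).
In Python, from station import ctrl, viewer, order gives the robot as it stands.
- The arm moves only by the tool carry_out, never from a script. Its argument "plan" is text: rows parted by semicolons, each of 6 numbers parted by spaces: the shift along the world's x, y, z in mm, then the turn, a rotation vector about the world's x, y, z in degrees. A call has 1 to 12 rows; each row shifts and turns the commanded pose from where the row before left it; what a row does not reach is not made up. A row lasts 1/12 s, in which the tool goes at most 41.7 mm and 7.16 degrees, less where a joint would pass 70% of its speed; a pose out of reach is approached as far as the arm can. A call with a gripper value outside its range is refused whole. "grip" is the gripper command: -1 is shut, 1 is fully open, values between are in proportion, set as the call begins (left out, the last holds). The fingers move at their own pace and stop on an object; "squeeze" is the grip in N (left out, the last holds). Time passes only in rows, so rows that do not move let the fingers close. It gives the time, the measured TCP pose, the force and the opening at its end, in the units of the state.
- ctrl.observe(): the state, without advancing time (a new reading comes with each control period).
- viewer.snapshot(name): name is "side" or "top" or "wrist"; returns the picture (400x640x3 uint8, blue, green, red); there is no depth.
- viewer.camera_model(name): a dict with "fovy" (degrees; the focal length in pixels is half the picture's height over the tangent of half this angle, whatever the lens; pixels are square), "cx", "cy" (the principal point, pixels), "k1" (the pictures are not rectified: a ray, as slopes to the right and down, at radius r is drawn at 1 + k1 r^2 times it, then the intrinsics apply), "rvec" (rotation vector, rad) and "tvec" (3), from world to camera coordinates, as OpenCV has them. Camera axes: x right, y down, z forward; pixel columns grow to the right and rows downward; lengths in m; the calibration is good to about 2 mm. A picture is of the moment at which its call begins: read the wrist's pose just before it. camera_model takes no time and is no camera call; for the wrist camera it gives the pose at the moment of the call.
- order.sign_off(): hands the job in, once; it reports no verdict.
The state is a dict: "clock": time; "qpos": joint angles; "qvel": joint speeds; "effort": joint torques, N m; "ee_pos": TCP position; "eef_rot": TCP orientation; "wrist_force": force on the tool from outside, world axes, zero at the start; "torque": the same for the moment, N m; "gripper_width": opening from 0.0 (shut) to 1.0 (fully open).
Only numpy, scipy, OpenCV 4.12 (cv2) and the standard library are available. Lean on these libraries where they do the work, as an engineer would, in place of code of your own. Each camera call takes 0.05 s, during which the arm holds its last target. There are 200 camera calls.

### The job

Load the culture tube that lies in the labeller's feed trough: with one fingertip press the blue bar down and keep it down so that the sprung pressure flap stays clear of the tube, and with the other fingertip push the tube along the trough under the flap until its nose is fully home against the end stop. Only then let the bar come up so that the flap closes on the tube, and move clear. Push the tube only, never lift it, and leave the other things on the bench where they are.

Things in the scene. Friction and masses are not known exactly. Their poses are not given: they have to be found in the camera images.
- labeller: tube labeller, fixed: grey base 125 x 352 mm, feed trough along its y axis. Origin on the bench under the trough's centre line at the flap's entry edge; +y: the way the tube is pushed; +x: towards the white housing (x 24 to 130, y -20 to 100, up to 147 mm high). Trough floor 22 mm above the bench, y -246 to 75 mm, 24 mm wide between rails 6 mm high, open above except under the flap (y 0 to 60)
- mouth (a point): point on the trough's centre line at the entry edge of the flap, 10 mm above the trough floor (32 mm above the bench); axes as the labeller's
- stop (a point): point on the face of the end stop on the trough's centre line, 10 mm above the trough floor, 75 mm past the mouth; axes as the labeller's (its y points on past the stop)
- flap (a joint): rocker angle, rad: flap on one side of its shaft, blue press bar on the other. 0 = shut (flap hangs in the path and blocks the tube), 0.28 = resting on a tube, over 0.32 = clear of it, 0.62 = fully open, at its stop. Shaft along the trough at labeller x -30 mm, 40 mm above the bench. A damped spring shuts it when the bar is let go; pressing takes about 4 to 7 N
- press_bar (a point): middle of the top of the blue press bar, 152 mm along the trough (labeller y -247 to -95) x 34 mm, centre line 63 mm from the trough's, on the side away from the housing. About 54 mm above the bench when shut, 33 mm fully pressed; the flap clears the tube below about 42 mm. Works pressed anywhere along it, and a finger can slide along it; moves with the bar
- tube_mid (a point): centre of the culture tube in the trough: white and clear, 193 mm long, 20 mm across, cotton-plugged, about 50 g; y axis along the tube towards its nose
- nose (a point): centre of the leading end of the tube (towards the flap), 96 mm from its middle; it starts 8 to 30 mm short of the mouth
- tail (a point): centre of the plugged rear end of the tube, 96 mm from its middle: the end to push. With the tube home it lies 118 mm before the mouth, clear of the flap. The tube stands above the guide rails: a fingertip 8 to 15 mm above the trough floor pushes it at the same height at which the other holds the bar down
- done_a: bystander: culture tube with a green label band, 193 x 20 mm, lying on the bench on the left
- done_b: bystander: second culture tube with a green label band, beside the first
- pen_red: bystander: red felt marker, 131 x 11 mm, on the right
- refill: bystander: green blister of refill tips, 60 x 115 x 30 mm, on the right

How it is judged:
On the way, in this order (a step that is already met when the one before it is completed fails the run):
1. the flap is held open with the tube still outside it (value of joint flap above 0.32 rad and y of nose in the frame of mouth below 0 m), for 0.1 s.
2. the tube is home against the stop while the flap is still held open (value of joint flap above 0.32 rad and y of nose in the frame of stop above -0.004 m), for 0.1 s.
At the end, for the whole second after the job is handed in: the tube lies flat in the trough with its nose within 4 mm of the end stop, and the flap has closed to rest on it (0.2 to 0.32 rad) (y of nose in the frame of stop above -0.004 m and angle between the y axis of tube_mid and the y axis of stop, either way round below 0.05 rad and z of tube_mid in the frame of stop below 0.004 m and value of joint flap between 0.2 and 0.32 rad); the robot touches nothing.
It fails at once if the flap is let down on the tube before it is home (y of nose in the frame of mouth above 0.006 m and y of nose in the frame of stop below -0.006 m and value of joint flap below 0.3 rad).
It fails at once if the tube is lifted or thrown out of the trough (z of tube_mid in the frame of stop above 0.012 m or angle between the y axis of tube_mid and the y axis of stop, either way round above 0.15 rad).
It fails at once if another thing on the bench is disturbed (moved more than 15 mm) (distance of any of done_a, done_b, pen_red, refill from where it was at the start of the episode above 0.015 m).
It also fails if it takes over 40 s, if anything falls off the work surface, if the arm or the gripper's body presses on something with over 40 N, if the wrist force passes 120 N, or if a joint passes its speed limit or range.

## Working session

There is one attempt and no reset: what is moved stays moved. The work goes in short steps, Python scripts to look and compute and a tool call to move; the robot and the scene stay as the last step left them, time stands still between calls to the robot, and variables do not carry over. Pictures are saved under pics/ and viewed, about 8 in all and at most 12, crops included, and the job is handed in when it is done.

Besides the shell and the picture viewer there is one more tool, called in YAML: its name, and indented under it one key for each argument. carry_out: Moves the arm, as the interface text tells. Its arguments: {"type":"object","properties":{"plan":{"type":"string"},"grip":{"type":"number"},"squeeze":{"type":"number"}},"required":["plan"]}

```bash
mkdir -p pics
cat > h.py <<'E'
import numpy as np, cv2
from station import ctrl, viewer, order
def cam(n):
    m=viewer.camera_model(n); f=200/np.tan(np.radians(m["fovy"])/2)
    return m,f,cv2.Rodrigues(np.array(m["rvec"],float))[0],np.array(m["tvec"],float)
def proj(n,P):
    m,f,R,t=cam(n); c=np.atleast_2d(P)@R.T+t; s=c[:,:2]/c[:,2:]
    s=s*(1+m["k1"]*(s**2).sum(1,keepdims=True)); return s*f+[m["cx"],m["cy"]]
def back(n,uv,z):
    m,f,R,t=cam(n); d=(np.atleast_2d(uv)-[m["cx"],m["cy"]])/f; s=d.copy()
    for _ in range(30): s=d/(1+m["k1"]*(s**2).sum(1,keepdims=True))
    r=np.c_[s,np.ones(len(s))]@R; o=-R.T@t
    return o+r*((z-o[2])/r[:,2:])
def snap(n,name):
    i=viewer.snapshot(n); cv2.imwrite(f"pics/{name}.png",i); return i
E
python3 - <<'E'
from h import *
print(ctrl.observe())
snap("top","top0");snap("side","side0")
for n in("top","side"): print(viewer.camera_model(n))
E
```

```text
{'clock': 0.0, 'qpos': array([ 1.14738847e+00,  3.14006660e-01,  4.49900980e-02,  1.30360555e+00,
       -6.91965552e-06,  1.43119619e+00]), 'qvel': array([-0.00103567, -0.00093506,  0.00060635, -0.00212409,  0.00045434,
        0.00043033]), 'effort': array([-2.17320026e-03, -4.80634332e+01,  2.98530650e+01,  1.95269391e-02,
       -2.02026254e-04, -6.87693444e-06]), 'ee_pos': array([0.16080795, 0.55152654, 0.23040986]), 'eef_rot': array([ 2.51257604e+00,  1.88440533e+00, -2.50552651e-03]), 'wrist_force': array([0.17902864, 0.55178458, 1.0336124 ]), 'torque': array([0.02876352, 0.0337466 , 0.09580949]), 'gripper_width': 0.9988903882038213}
{'fovy': 50.88404722642241, 'cx': 326.7731188051539, 'cy': 199.03498608106455, 'k1': -0.0754875692924871, 'rvec': array([ 2.13308223, -2.17118244,  0.12480053]), 'tvec': array([0.12428359, 0.53712497, 1.38784906])}
{'fovy': 57.10701762503348, 'cx': 320.56327684667957, 'cy': 197.32952539492985, 'k1': -0.01082145534359308, 'rvec': array([ 2.20364444, -0.36551319,  0.1947591 ]), 'tvec': array([-0.43447626,  0.2337248 ,  0.9843624 ])}
```

View pics/top0.png

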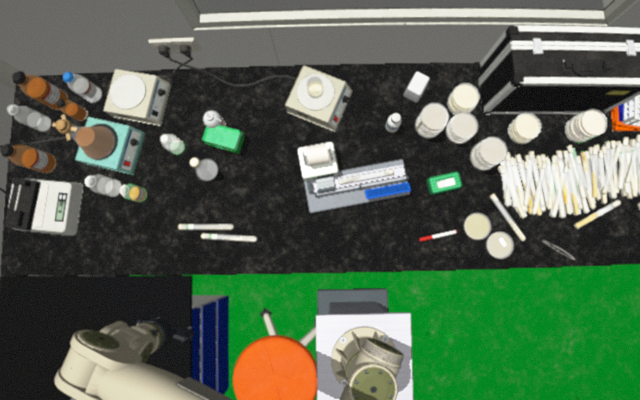

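View pics/side0.png

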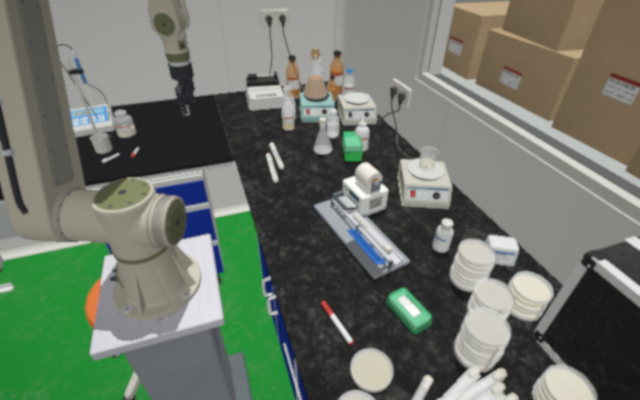

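The top view shows the labeller at about (305-410, 145-210), with the blue bar at (388,191) on the robot's side. The trough runs right to left, towards world +y. I'll zoom in on both views.

Run:
```python
import cv2,numpy as np
a=cv2.imread("pics/top0.png")[138:218,295:420]
b=cv2.imread("pics/side0.png")[155:285,305:415]
cv2.imwrite("pics/topc.png",cv2.resize(a,None,fx=6.4,fy=6.4,interpolation=cv2.INTER_CUBIC))
cv2.imwrite("pics/sidec.png",cv2.resize(b,None,fx=4.6,fy=4.6,interpolation=cv2.INTER_CUBIC))
```

```text
(no output)
```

View pics/topc.png

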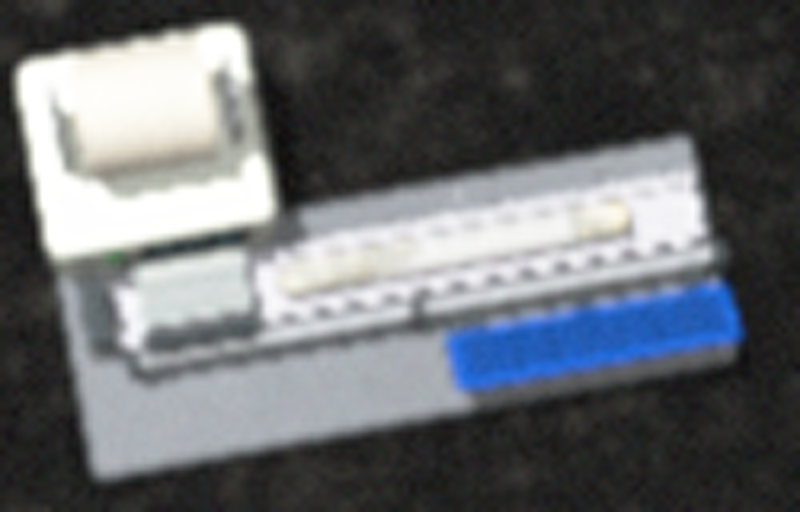

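```bash
cat > fit.py <<'E'
from h import *
def blue(i):
    h=cv2.cvtColor(i,cv2.COLOR_BGR2HSV); m=cv2.inRange(h,(100,140,60),(130,255,255))
    n,l,s,c=cv2.connectedComponentsWithStats(m); k=1+s[1:,4].argmax() ; return (l==k).astype(np.uint8)
E
python3 - <<'E'
from fit import *
a=cv2.imread("pics/top0.png"); b=a.copy(); b[:,:290]=0; b[230:]=0;b[:,430:]=0
m=blue(b); ys,xs=np.nonzero(m); P=back("top",np.c_[xs,ys],.054)[:,:2]
r=cv2.minAreaRect((P*1000).astype(np.float32)); print(len(xs),r)
T=back("top",np.array([[280,278],[632,217]])/6.4+[295,138],.035);print("nose,tail",T)
d=T[0]-T[1]; yaw=np.arctan2(-d[0],d[1]); print("len",np.linalg.norm(d),"yaw deg",np.degrees(yaw))
C=np.array([[725,282],[742,342],[465,390],[448,335]])/6.4+[295,138]; Q=back("top",C,.054);print(Q,Q.mean(0))
e=Q[3]-Q[0];print(np.degrees(np.arctan2(-e[0],e[1])))
o=Q.mean(0)[:2]; ex=np.array([np.cos(yaw),np.sin(yaw)]);ey=np.array([-np.sin(yaw),np.cos(yaw)])
O=o+.063*ex+.171*ey; print("origin",O,"nose in lab",(T[0,:2]-O)@np.c_[ex,ey],(T[1,:2]-O)@np.c_[ex,ey])
print(proj("top",[*O,0.03]))
s=ctrl.observe(); R=cv2.Rodrigues(s["eef_rot"])[0]; print(R)
print(np.degrees(np.arctan2(R[1,0],R[0,0])))
E
```

```text
423 ((562.834228515625, -90.29956817626953), (31.690528869628906, 154.31979370117188), 9.17099666595459)
nose,tail [[ 0.59868605  0.07301961  0.035     ]
 [ 0.62821176 -0.11526521  0.035     ]]
len 0.19058578459652764 yaw deg 8.912206058070849
[[ 0.58913642 -0.15989162  0.054     ]
 [ 0.55720988 -0.16747425  0.054     ]
 [ 0.53458525 -0.02173871  0.054     ]
 [ 0.56369833 -0.0137051   0.054     ]] [ 0.56115747 -0.09070242  0.054     ]
9.871267214457319
origin [0.5969054  0.08799309] nose in lab [-0.00056056 -0.01506857] [-0.00056056 -0.20565436]
[[334.34461879 182.27749746]]
[[ 2.80051206e-01  9.59984802e-01 -7.08627292e-04]
 [ 9.59983667e-01 -2.80051982e-01 -1.49889797e-03]
 [-1.63737175e-03 -2.60502442e-04 -9.99998626e-01]]
73.73671671544238
```

carry_out:
  plan: "20 -31.6 0 0 0 -2.94;20 -31.6 0 0 0 -2.94;20 -31.6 0 0 0 -2.94;20 -31.6 0 0 0 -2.94;20 -31.6 0 0 0 -2.94;20 -31.6 0 0 0 -2.94;20 -31.6 0 0 0 -2.94;20 -31.6 0 0 0 -2.94;20 -31.6 0 0 0 -2.94;20 -31.6 0 0 0 -2.94;20 -31.6 0 0 0 -2.94;20 -31.6 0 0 0 -2.94"
  grip: 0.16

```text
clock: 1.1
ee_pos: [0.4013, 0.1711, 0.2312]
eef_rot: [-2.967, -1.031, 0.0]
wrist_force: [1.5, 1.5, -0.7]
gripper_width: 0.58
```

carry_out:
  plan: "20 -31.6 0 0 0 -2.94;20 -31.6 0 0 0 -2.94;20 -31.6 0 0 0 -2.94;20 -31.6 0 0 0 -2.94;20 -31.6 0 0 0 -2.94;20 -31.6 0 0 0 -2.94;20 -31.6 0 0 0 -2.94;20 -31.6 0 0 0 -2.94;20 -31.6 0 0 0 -2.94;20 -31.6 0 0 0 -2.94;0 0 0 0 0 0;0 0 0 0 0 0"

```text
clock: 2.1
ee_pos: [0.6012, -0.145, 0.2296]
eef_rot: [-3.131, -0.244, 0.003]
wrist_force: [-0.7, 1.2, 0.4]
gripper_width: 0.581
```

Run:
```python
from h import *
s=ctrl.observe(); R=cv2.Rodrigues(s["eef_rot"])[0]; print(s["ee_pos"],np.degrees(np.arctan2(R[1,0],R[0,0])),s["gripper_width"],s["clock"],R[2])
m=viewer.camera_model("wrist"); print(m); i=snap("wrist","w0")
import pickle; pickle.dump(m,open("w0.pkl","wb"))
```

```text
[ 0.60121182 -0.14502214  0.22955818] 8.904500165421293 0.5814724021127705 2.1 [-0.00193008 -0.00123456 -0.99999738]
{'fovy': 59.12019860049748, 'cx': 323.27449530078775, 'cy': 197.72398700238836, 'k1': -0.0687560098662021, 'rvec': array([-2.80969241, -0.21841592, -0.0321176 ]), 'tvec': array([-0.57083035, -0.26544293,  0.30576576])}
```

View pics/w0.png

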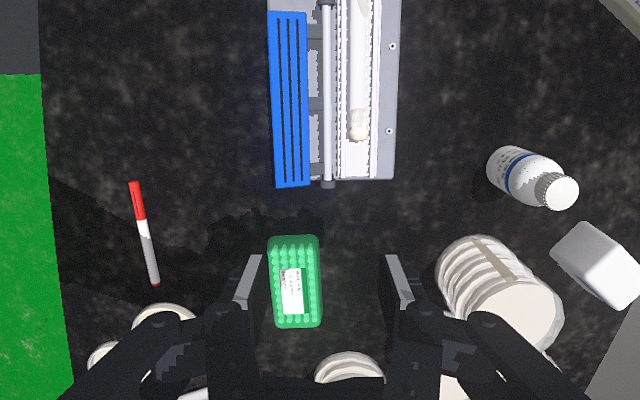

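Wrist view: the bar's corners are at (277,188), (310,185), (268,13) and (306,11). The tube's tail is at (358,140), the trough end at (356,180), and the fingertips at (262,255) and (385,255).

Run:
```python
from h import *
print("tail",back("wrist",[[358,140]],.032),"bar",back("wrist",[[277,188],[310,185],[268,13],[306,11]],.055))
print("troughend rail mid",back("wrist",[[340,181],[375,179]],.028))
print("refill wrist",back("wrist",[[268,236],[318,236],[270,328],[320,328]],.03))
print("refill top",back("top",[[427,178],[458,171],[462,186],[432,194]],.03))
s=ctrl.observe(); R=cv2.Rodrigues(s["eef_rot"])[0]
for dx in(-.040,-.033,-.025,.025,.033,.040):
  for dz in (0,-.009): print(dx,dz,proj("wrist",s["ee_pos"]+R@[dx,0,dz]))
print(proj("wrist",s["ee_pos"]))
i=cv2.imread("pics/w0.png"); cv2.imwrite("pics/w0c.png",cv2.resize(i[100:290,240:420],None,fx=4,fy=3.15,interpolation=cv2.INTER_CUBIC))
```

```text
tail [[ 0.62903732 -0.1126789   0.032     ]] bar [[ 0.55909502 -0.16595825  0.055     ]
 [ 0.58950217 -0.15815998  0.055     ]
 [ 0.53368128 -0.01692888  0.055     ]
 [ 0.56451137 -0.01076002  0.055     ]]
troughend rail mid [[ 0.61917189 -0.15725215  0.028     ]
 [ 0.65397041 -0.14957658  0.028     ]]
refill wrist [[ 0.55339928 -0.22889703  0.03      ]
 [ 0.60621466 -0.22042838  0.03      ]
 [ 0.56796639 -0.34824403  0.03      ]
 [ 0.6266146  -0.33856172  0.03      ]]
refill top [[ 0.60602007 -0.22934669  0.03      ]
 [ 0.62862048 -0.33791747  0.03      ]
 [ 0.57624183 -0.34871663  0.03      ]
 [ 0.55048476 -0.24383002  0.03      ]]
-0.04 0 [[237.37463928 266.46975686]]
-0.04 -0.009 [[232.7109022  276.74899484]]
-0.033 0 [[252.41507184 266.55660641]]
-0.033 -0.009 [[248.55425559 276.86192987]]
-0.025 0 [[269.67185281 266.63409037]]
-0.025 -0.009 [[266.74052703 276.9630765 ]]
0.025 0 [[378.08794224 266.59224842]]
0.025 -0.009 [[381.06329916 276.92044561]]
0.033 0 [[395.3494507  266.50138425]]
0.033 -0.009 [[399.25464176 276.80565447]]
0.04 0 [[410.39501217 266.40283319]]
0.04 -0.009 [[415.10348384 276.68077875]]
[[323.87666071 266.72655042]]
```

View pics/w0c.png

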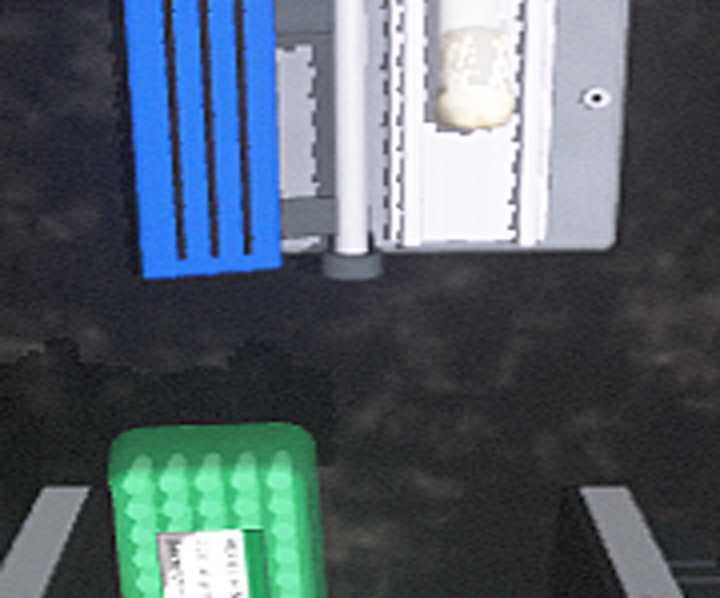

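carry_out:
  plan: "1 2 -30 0 0 0.4;1 2 -30 0 0 0;0 1 -30 0 0 0;0 0 -30 0 0 0;0 0 -30 0 0 0;0 0 -12 0 0 0;0 0 0 0 0 0;0 0 0 0 0 0"

```text
clock: 2.82
ee_pos: [0.602, -0.1366, 0.0692]
eef_rot: [-3.13, -0.262, 0.002]
wrist_force: [0.3, -0.1, 0.5]
gripper_width: 0.579
```

Run:
```python
from h import *
s=ctrl.observe(); R=cv2.Rodrigues(s["eef_rot"])[0]; print(s["ee_pos"],np.degrees(np.arctan2(R[1,0],R[0,0])),s["wrist_force"])
i=snap("wrist","w1")
for x in(-.03,.03):
  for dz in(0,-.005,-.01): print(x,dz,proj("wrist",s["ee_pos"]+R@[x,-.011,dz]))
```

```text
[ 0.60198271 -0.13662479  0.06922416] 9.55874433479516 [ 0.28520506 -0.05646735  0.46983621]
-0.03 0 [[255.34460548 242.2122541 ]]
-0.03 -0.005 [[253.31473811 247.20063416]]
-0.03 -0.01 [[251.16109119 252.49765785]]
0.03 0 [[387.62863781 241.9971267 ]]
0.03 -0.005 [[389.59309482 246.97793432]]
0.03 -0.01 [[391.67742069 252.26693253]]
```

View pics/w1.png

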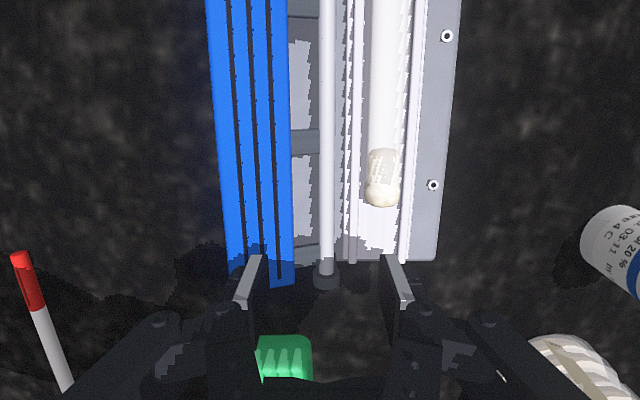

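The fingertips are at about (256,256) and (390,256), roughly 11 mm above TCP level. The tail, at (382,207), lies ahead of the right finger. I'll check the gap.

Run:
```python
from h import *
s=ctrl.observe(); R=cv2.Rodrigues(s["eef_rot"])[0]
for n,uv,z in(("tail",[382,207],.030),("railL",[352,263],.028),("railR",[402,262],.028),("barL",[229,280],.055),("barR",[294,284],.055)):
  print(n,((back("wrist",[uv],z)[0]-s["ee_pos"])@R*1000).round(1))
```

```text
tail [ 32.4 -14.4  40.5]
railL [16.8 21.8 42.5]
railR [46.6 21.3 42.6]
barL [-49.4  16.9  15.5]
barR [-15.5  19.1  15.5]
```

carry_out:
  plan: "0.6 -4 0 0 0 0;0 0 -8 0 0 0;0 0 -8 0 0 0;0 0 -6 0 0 0;0 0 -5 0 0 0;0 0 -5 0 0 0;0 0 0 0 0 0;0 0 0 0 0 0"

```text
clock: 3.53
ee_pos: [0.6021, -0.1429, 0.037]
eef_rot: [3.13, 0.258, -0.004]
wrist_force: [-3.6, -1.5, 5.9]
gripper_width: 0.582
```

carry_out:
  plan: "0 0 -4 0 0 0;0 0 -3 0 0 0;0 0 0 0 0 0;0 0 0 0 0 0"

```text
clock: 3.87
ee_pos: [0.6026, -0.1429, 0.0313]
eef_rot: [3.13, 0.258, -0.002]
wrist_force: [-5.9, -0.7, 11.4]
gripper_width: 0.58
```

Run:
```python
from h import *
s=ctrl.observe(); print(s["ee_pos"],s["wrist_force"],s["torque"])
i=snap("wrist","w2");j=snap("side","s2")
i=cv2.resize(i[0:400,200:450],None,fx=1.4,fy=1.4); j=cv2.resize(j[155:285,305:415],None,fx=4,fy=560/130,interpolation=cv2.INTER_CUBIC)
cv2.imwrite("pics/c2.png",np.hstack([i,j]))
```

```text
[ 0.60263094 -0.14286408  0.03126475] [-5.9381368  -0.70538856 11.35289795] [-0.28816629  1.30139848  0.03683605]
```

View pics/c2.png

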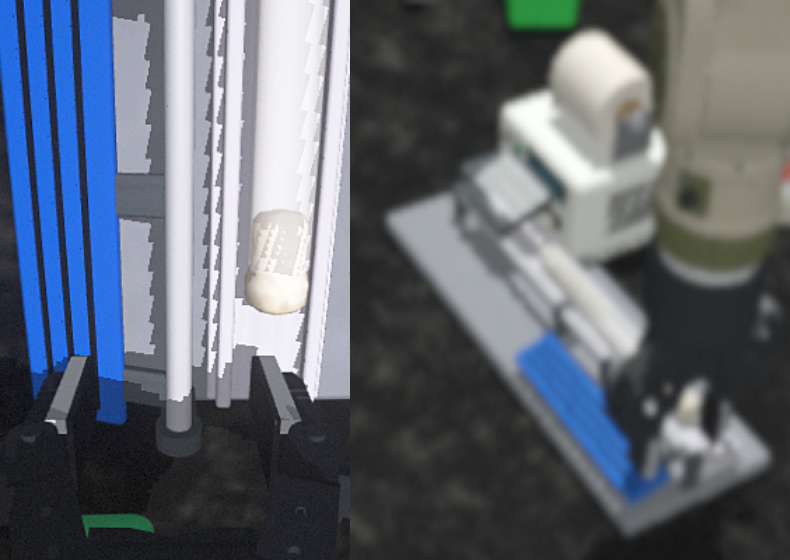

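carry_out:
  plan: "0 0 0 0 0 0;0 0 0 0 0 0;0 0 -2 0 0 0;0 0 -2 0 0 0;0 0 0 0 0 0;0 0 0 0 0 0"
  grip: 0.32

```text
clock: 4.47
ee_pos: [0.6047, -0.1426, 0.0293]
eef_rot: [3.129, 0.259, 0.005]
wrist_force: [-3.5, 1.6, 19.0]
gripper_width: 0.66
```

carry_out:
  plan: "0 0 -2 0 0 0;0 0 0 0 0 0;0 0 0 0 0 0"

```text
clock: 4.72
ee_pos: [0.6048, -0.1426, 0.0289]
eef_rot: [3.129, 0.259, 0.006]
wrist_force: [-6.3, 3.0, 29.3]
gripper_width: 0.661
```

carry_out:
  plan: "0 0 2.5 0 0 0;0 0 0 0 0 0;0 0 0 0 0 0"

```text
clock: 4.97
ee_pos: [0.6046, -0.1425, 0.0294]
eef_rot: [3.129, 0.259, 0.005]
wrist_force: [-2.4, 1.3, 16.8]
gripper_width: 0.661
```

Run:
```python
from h import *
s=ctrl.observe(); R=cv2.Rodrigues(s["eef_rot"])[0]; print(s["ee_pos"],s["wrist_force"],s["torque"],R[2])
i=snap("wrist","w3");j=snap("side","s3")
i=cv2.resize(i[150:350,200:450],None,fx=2.2,fy=2.8); j=cv2.resize(j[180:260,320:380],None,fx=4,fy=560/80,interpolation=cv2.INTER_CUBIC)
cv2.imwrite("pics/c3.png",np.hstack([i,j]))
```

```text
[ 0.60464762 -0.14254999  0.02940402] [-2.41658816  1.33620838 16.80154756] [ 0.22062306  1.10038101 -0.06389704] [ 0.00285112  0.00173769 -0.99999443]
```

View pics/c3.png

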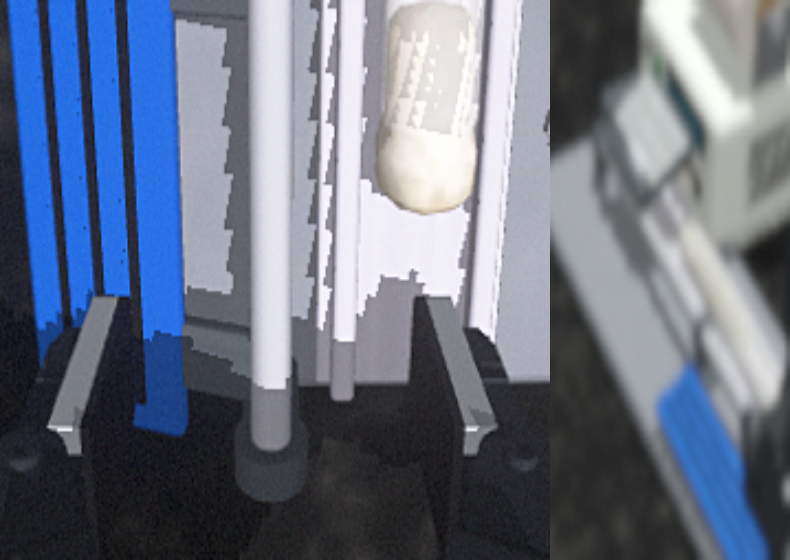

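carry_out:
  plan: "-0.65 3.95 0 0 0 0;-0.65 3.95 0 0 0 0;-0.65 3.95 0 0 0 0;-0.65 3.95 0 0 0 0;0 0 0 0 0 0;0 0 0 0 0 0"

```text
clock: 5.57
ee_pos: [0.6029, -0.1299, 0.0296]
eef_rot: [3.124, 0.256, 0.006]
wrist_force: [-3.5, -8.5, 13.6]
gripper_width: 0.661
```

Run:
```python
from h import *
s=ctrl.observe(); print(s["ee_pos"],s["wrist_force"],s["torque"])
i=snap("wrist","w4");j=snap("side","s4")
i=cv2.resize(i[150:350,200:450],None,fx=2.2,fy=2.8); j=cv2.resize(j[180:260,320:380],None,fx=4,fy=560/80,interpolation=cv2.INTER_CUBIC)
cv2.imwrite("pics/c4.png",np.hstack([i,j]))
```

```text
[ 0.60285576 -0.12989729  0.02961549] [-3.46207085 -8.48488118 13.57315603] [-1.60273829  0.86683063  0.21896459]
```

View pics/c4.png

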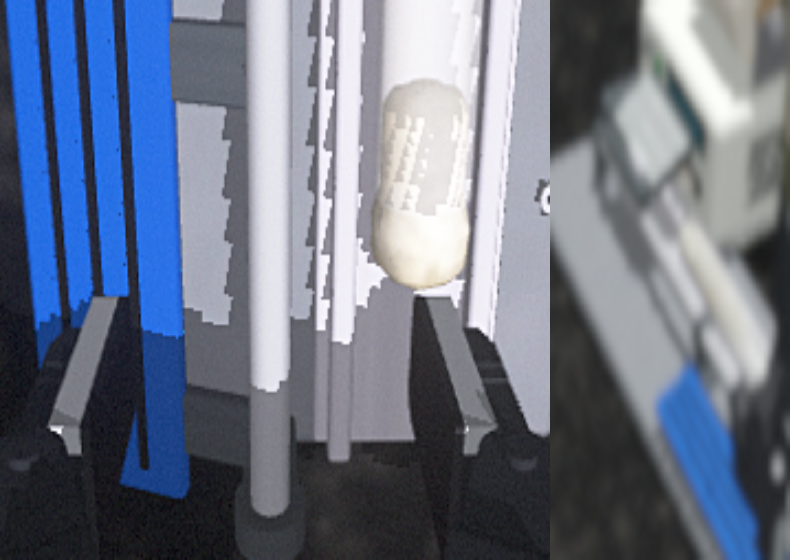

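carry_out:
  plan: "-0.65 3.95 0 0 0 0;-0.65 3.95 0 0 0 0;-0.97 5.92 0 0 0 0;-0.97 5.92 0 0 0 0;-0.97 5.92 0 0 0 0;-0.97 5.92 0 0 0 0;-0.97 5.92 0 0 0 0;-0.97 5.92 0 0 0 0;-0.97 5.92 0 0 0 0;-0.97 5.92 0 0 0 0;0 0 0 0 0 0;0 0 0 0 0 0"

```text
clock: 6.67
ee_pos: [0.5939, -0.0746, 0.0297]
eef_rot: [3.123, 0.256, 0.006]
wrist_force: [-2.9, -8.0, 16.4]
gripper_width: 0.66
```

Run:
```python
from h import *
s=ctrl.observe(); print(s["ee_pos"],s["wrist_force"],s["torque"])
i=snap("wrist","w5");j=snap("side","s5")
i=cv2.resize(i[150:350,200:450],None,fx=2.2,fy=2.8); j=cv2.resize(j[180:260,320:380],None,fx=4,fy=560/80,interpolation=cv2.INTER_CUBIC)
cv2.imwrite("pics/c5.png",np.hstack([i,j]))
```

```text
[ 0.59388315 -0.07461191  0.02971006] [-2.8515971  -8.01987138 16.37354803] [-1.78824522  1.00499352  0.18863782]
```

View pics/c5.png

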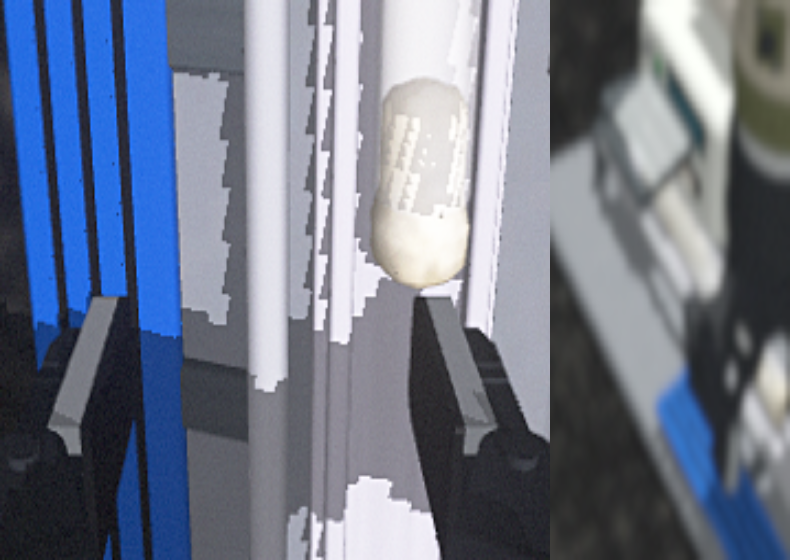

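The tube is moving in contact with the right fingertip, and the bar is still fully down. About 33 mm is left to go.

carry_out:
  plan: "-0.81 4.93 0 0 0 0;-0.81 4.93 0 0 0 0;-0.81 4.93 0 0 0 0;-0.81 4.93 0 0 0 0;-0.81 4.93 0 0 0 0;0 0 0 0 0 0"

```text
clock: 7.27
ee_pos: [0.5899, -0.0503, 0.0298]
eef_rot: [3.122, 0.256, 0.006]
wrist_force: [-3.0, -9.2, 15.8]
gripper_width: 0.659
```

carry_out:
  plan: "-0.49 2.96 0 0 0 0;0 0 0 0 0 0"

```text
clock: 7.43
ee_pos: [0.5895, -0.0474, 0.0298]
eef_rot: [3.123, 0.256, 0.006]
wrist_force: [-1.8, -10.0, 16.3]
gripper_width: 0.661
```

carry_out:
  plan: "-0.49 2.96 0 0 0 0;0 0 0 0 0 0"

```text
clock: 7.6
ee_pos: [0.589, -0.0445, 0.0298]
eef_rot: [3.123, 0.255, 0.006]
wrist_force: [-3.0, -10.3, 16.3]
gripper_width: 0.662
```

carry_out:
  plan: "-0.33 1.97 0 0 0 0;0 0 0 0 0 0"

```text
clock: 7.77
ee_pos: [0.5887, -0.0426, 0.0298]
eef_rot: [3.123, 0.255, 0.006]
wrist_force: [-3.7, -9.9, 17.4]
gripper_width: 0.658
```

carry_out:
  plan: "-0.33 1.97 0 0 0 0;0 0 0 0 0 0"

```text
clock: 7.93
ee_pos: [0.5887, -0.0423, 0.0298]
eef_rot: [3.12, 0.252, 0.006]
wrist_force: [-2.4, -14.2, 16.1]
gripper_width: 0.659
```

carry_out:
  plan: "-0.33 1.97 0 0 0 0;0 0 0 0 0 0"

```text
clock: 8.1
ee_pos: [0.5888, -0.042, 0.0299]
eef_rot: [3.117, 0.249, 0.007]
wrist_force: [-2.5, -19.6, 15.4]
gripper_width: 0.658
```

carry_out:
  plan: "-0.33 1.97 0 0 0 0;0 0 0 0 0 0"

```text
clock: 8.27
ee_pos: [0.5888, -0.0419, 0.03]
eef_rot: [3.113, 0.247, 0.007]
wrist_force: [-2.2, -26.1, 13.2]
gripper_width: 0.657
```

The tube is home: the TCP stopped advancing at the predicted place while the push force rose from 10 to 26 N. I'll back off with the bar still held and check before releasing.

carry_out:
  plan: "0.65 -3.95 0 0 0 0;0.65 -3.95 0 0 0 0;0.65 -3.95 0 0 0 0;0.65 -3.95 0 0 0 0;0 0 0 0 0 0;0 0 0 0 0 0"

```text
clock: 8.77
ee_pos: [0.5885, -0.0464, 0.0294]
eef_rot: [-3.127, -0.26, -0.004]
wrist_force: [-4.3, 8.3, 20.7]
gripper_width: 0.662
```

Run:
```python
from h import *
s=ctrl.observe(); R=cv2.Rodrigues(s["eef_rot"])[0];print(s["ee_pos"],s["wrist_force"],s["torque"])
i=snap("wrist","w6");j=snap("top","t6")
O=np.array([.5967,.090]);ex=np.array([.9869,.1616]);ey=np.array([-.1616,.9869])
for y in(-.110,-.118,-.126): print(y,(proj("wrist",[*(O+y*ey),.032])[0]-[200,150])*[2.2,2.8])
i=cv2.resize(i[150:350,200:450],None,fx=2.2,fy=2.8); j=cv2.resize(j[145:215,300:330],None,fx=8,fy=8,interpolation=cv2.INTER_CUBIC)
cv2.imwrite("pics/c6.png",np.hstack([i,j]))
```

```text
[ 0.58846957 -0.04642189  0.02936652] [-4.25526317  8.25908678 20.71758776] [ 1.65854489  1.5842519  -0.31240001]
-0.11 [426.32195342 202.13410612]
-0.118 [423.58320125 249.23428574]
-0.126 [420.88985097 294.72210602]
```

View pics/c6.png

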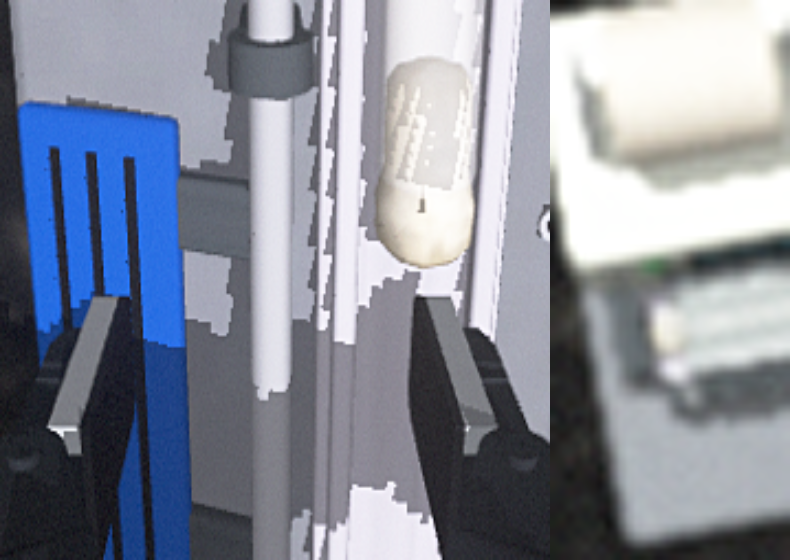

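The tail at (424,262) is about where the home position predicts it. The top view shows the nose past the flap, at the end stop. Releasing the bar now.

carry_out:
  plan: "0 0 3 0 0 0;0 0 4 0 0 0;0 0 4 0 0 0;0 0 4 0 0 0;0 0 4 0 0 0;0 0 6 0 0 0;0 0 10 0 0 0;0 0 20 0 0 0;0 0 30 0 0 0;0 0 30 0 0 0;0 0 30 0 0 0;0 0 0 0 0 0"

```text
clock: 9.87
ee_pos: [0.5916, -0.0494, 0.1792]
eef_rot: [3.127, 0.259, 0.016]
wrist_force: [0.5, -0.2, 0.1]
gripper_width: 0.66
```

carry_out:
  plan: "5 -30 10 0 0 0;5 -30 10 0 0 0;5 -30 0 0 0 0;0 0 0 0 0 0;0 0 0 0 0 0;0 0 0 0 0 0"

```text
clock: 10.37
ee_pos: [0.6027, -0.1385, 0.1915]
eef_rot: [-3.13, -0.258, 0.001]
wrist_force: [-0.0, 0.3, 0.5]
gripper_width: 0.66
```

Run:
```python
from h import *
s=ctrl.observe(); print(s["ee_pos"],s["wrist_force"],s["clock"])
i=snap("wrist","w7");j=snap("top","t7");k=snap("side","s7")
O=np.array([.5967,.090]);ex=np.array([.9869,.1616]);ey=np.array([-.1616,.9869])
for y in(-.114,-.118,-.122): print(y,proj("wrist",[*(O+y*ey),.032])[0])
f=lambda a,w:cv2.resize(a,(w,560),interpolation=cv2.INTER_CUBIC)
cv2.imwrite("pics/c7.png",np.hstack([f(i[0:200,230:400],320),f(j[145:215,300:330],240),f(k[180:260,320:380],240)]))
```

```text
[ 0.60274055 -0.13845811  0.19151203] [-0.04526433  0.32593853  0.47487289] 10.3667
-0.114 [362.68317763  41.81891335]
-0.118 [362.52452003  47.1072991 ]
-0.122 [362.36561462  52.36282348]
```

View pics/c7.png

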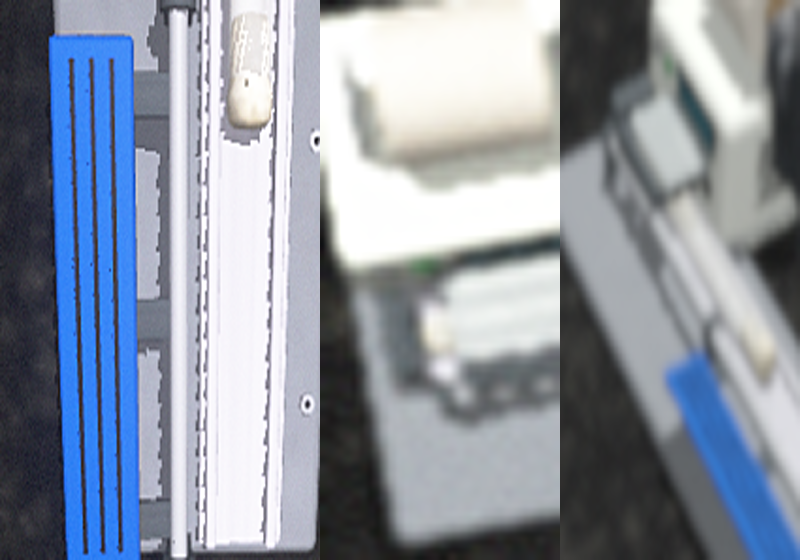

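```bash
python3 -c "
from station import order; print(order.sign_off())"
```

```text
the job is handed in; nothing more can be done
None
```

I pressed the blue bar to its stop with one fingertip and pushed the tube home with the other. I then backed off with the bar still held, let the flap close on the tube, moved clear, and handed the job in at about 10.5 s.

- **Tube home:** the tube stopped advancing at the predicted place and the push force rose from about 10 to 26 N. In the final wrist picture the tail is about 117 mm before the mouth (118 is home), and the top view shows the nose past the flap, at the end stop.
- **Flap:** in the last pictures it rests on the tube and the bar is back up. I judged this by eye and did not measure the flap angle.
- **Arm clear:** the wrist force was under 1 N at the end.
- **Small disagreement:** the picture taken before release put the tail about 2.5 mm farther back than the final one, within the accuracy of my position estimates.
- **Not checked:** I did not measure the bystanders' positions at the end. The arm's path stayed clear of them by design.

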